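Slide the spice box home between canister and mortar

TASK

Push the wooden spice box with your fingertips through the narrow gap between the lidded canister and the stone mortar, until it is wholly through and rests flat against the wooden rail beyond them. Keep the box flat on the matting the whole way, never lifting it, and do not disturb the cup, pestle, bowl or funnel; finish with the hand clear.

Things in the scene. Friction and masses are not known exactly. Their poses are not given: they have to be found in the camera images.
- box: closed wooden box, 76 mm wide (its x), 100 mm long (its y), 45 mm high, 0.25 to 0.5 kg, loose, smooth sides and top without a knob. Origin: centre of its underside. It starts on the matting on the side of the gap away from the rail (the robot's left), up to about 0.3 rad askew and up to 35 mm off the gap's centre line
- gap (a point): centre of the gap, on the matting (top at z = 0.004) midway between canister and mortar. x runs across the gap, away from the robot; y runs through the gap, back towards where the box starts, so the box travels along -y. A box home against the rail has its origin at y = -102 mm in this frame
- stop (a point): middle of the lower edge of the rail face that the box must meet, at x = 0, y = -152 mm of the gap frame, same axes. The rail is a dark wooden batten fixed to the matting, 160 mm long along x, 22 mm thick, 30 mm high
- canister: white ceramic canister with a ribbed steel screw-top lid, cylinder 100 mm in diameter, 68 mm high, immovable. Origin: centre of its underside, at x = +91.5 or -91.5 mm of the gap frame (it may stand on either side of the gap); the gap between canister and mortar is 83 mm wide
- mortar: straight-sided open marble mortar, 100 mm in diameter, 62 mm high, immovable. Origin: centre of its underside, on the other side of the gap from the canister
- cup: glass cup, 70 mm in diameter, 75 mm high, loose bystander, beyond the lane on the far side. Origin: centre of its underside
- pestle: wooden pestle standing upright on its head, 48 mm in diameter, 125 mm high, loose bystander, on the far side. Origin: centre of its underside
- bowl: aluminium bowl, 120 mm in diameter at the rim, 50 mm high, loose bystander, on the far side. Origin: centre of its underside
- funnel: green plastic funnel standing mouth down, 96 mm in diameter, 95 mm high, loose bystander, beyond the rail to the right. Origin: centre of its underside

How it is judged:
On the way:
1. the box is in the gap between canister and mortar, lying flat (x of box in the frame of gap between -0.012 and 0.012 m and height (world z) of box below 0.012 m and angle between box's own z axis and vertical below 0.12 rad and y of box in the frame of gap between -0.04 and 0.04 m and angle between the y axis of box and the y axis of gap, either way round below 0.2 rad), for 0.1 s.
At the end, for the whole second after the job is handed in: the box lies flat and at rest on the matting beyond the gap, its face within 8 mm of the rail and within 0.1 rad of parallel to it, its middle within 30 mm of the gap's centre line (x of box in the frame of gap between -0.03 and 0.03 m and height (world z) of box below 0.012 m and angle between box's own z axis and vertical below 0.12 rad and y of box in the frame of gap between -0.108 and -0.094 m and angle between the y axis of box and the y axis of gap, either way round below 0.1 rad and linear speed of box below 0.01 m/s); the robot touches nothing.
It fails at once if the box is lifted off the matting or tipped (height (world z) of box above 0.014 m or angle between box's own z axis and vertical above 0.2 rad).
It fails at once if the cup is pushed aside or knocked over (distance of cup from where it was at the start of the episode above 0.02 m or angle between cup's own z axis and vertical above 0.35 rad).
It fails at once if the pestle is pushed aside or knocked over (distance of pestle from where it was at the start of the episode above 0.02 m or angle between pestle's own z axis and vertical above 0.35 rad).
It fails at once if the bowl is pushed aside or knocked over (distance of bowl from where it was at the start of the episode above 0.02 m or angle between bowl's own z axis and vertical above 0.35 rad).
It fails at once if the funnel is pushed aside or knocked over (distance of funnel from where it was at the start of the episode above 0.02 m or angle between funnel's own z axis and vertical above 0.35 rad).
It also fails if it takes over 72 s, if anything falls off the work surface, if the arm or the gripper's body presses on something with over 40 N, if the wrist force passes 120 N, or if a joint passes its speed limit or range.

ROBOT

A 6-joint arm with a two-finger parallel gripper is mounted at the origin on the work surface. World frame = base frame: x ahead of the robot, y to its left, z up, the work surface at z = 0. Lengths are in m, angles in rad, forces in N, time in s.
With the tool pointing down it reaches from about 0.325 to 0.925 m from the base axis. Payload 3.1 kg.
Tool frame: the origin (TCP) lies between the finger pads; the fingertips stand 25 mm ahead of it and the grasp point (between the pads) lies 6 mm ahead of it; z points along the fingers, y is the line along which they close (so a half turn about z gives the same grasp; the last joint's range is limited). The gripper opens to 85 mm and grips with 20 to 120 N. Pads are 22 mm wide; open, the fingers measure 114 mm over their backs; the gripper's body (76 mm by 85 mm) begins 54 mm behind the grasp point. The pads swing forward as they close: fully open they stand 13 mm farther back than shut.
Start: joints at [1.158, 0.217, 1.613, -0, 1.311, -0.112], TCP at [0.185, 0.597, 0.256] pointing down, gripper open.
Joint ranges: [-2.75, 2.75], [-0.78, 2.1], [0.31, 2.55], [-1.13, 4.27], [0.13, 2.63], [-2.58, 2.58]. Speed limits (rad/s): [2.79, 2.79, 3.14, 3.14, 3.14, 3.14].

INTERFACE

Orientations are given as a unit quaternion [x, y, z, w].
In Python, from bench import arm, capture, camera_info gives the robot as it stands.
- The arm moves only by the tool drive_tool, never from a script. Its argument "steps" is text: rows parted by semicolons, each of 5 numbers parted by spaces: the shift along the tool's x, y, z in mm, then the turn about the tool's z in degrees, then the finger opening in mm, from 0 to 85.4. In form: tx ty tz yaw grip; .... A call has 1 to 5 rows; each row shifts and turns the commanded pose from where the row before left it, along the tool's axes as they then stand; what a row does not reach is not made up. A row lasts 1/12 s, in which the tool goes at most 41.7 mm and 7.16 degrees, less where a joint would pass 70% of its speed; a pose out of reach is approached as far as the arm can. A call is refused whole if a number of a shift passes 41.7 or a number of a turn 7.16, either way. A call with a gripper value outside its range is refused whole. The fingers move at their own pace and stop on an object; "force" is the grip in N (left out, the last holds). Time passes only in rows, so rows that do not move let the fingers close. It gives the time, the measured TCP pose, the force, the opening and the grip force at its end, in the units of the state.
- arm.observe(): the state, without advancing time (a new reading comes with each control period).
- capture(name): name is "scene" or "top" or "wrist"; returns the picture (480x640x3 uint8, red, green, blue); there is no depth.
- camera_info(name): a dict with "K" (3x3 intrinsics, pixels), "k1" (the pictures are not rectified: a ray, as slopes to the right and down, at radius r is drawn at 1 + k1 r^2 times it, then the intrinsics apply), "origin" and "attitude" of the camera in the world; the wrist camera has in their place "mount" (4x4, takes a point from camera to tool coordinates, whose origin is the TCP and whose axes are the flange's). Camera axes: x right, y down, z forward; pixel columns grow to the right and rows downward; lengths in m; the calibration is good to about 2 mm. A picture is of the moment at which its call begins: read the wrist's pose just before it. camera_info takes no time and is no camera call.
- arm.finish_job(): hands the job in; it is judged then, once.
The state is a dict: "time_s": time; "joints": joint angles; "dq": joint speeds; "effort": joint torques, N m; "ee_pos": TCP position; "orientation": TCP orientation; "contact_force": force on the tool from outside, world axes, zero at the start; "ft_torque": the same for the moment, N m; "gripper_width": finger opening in m; "finger_force": force on a finger pad.
Only numpy, scipy, OpenCV 4.12 (cv2) and the standard library are available. Lean on these libraries where they do the work, as an engineer would, in place of code of your own. Each camera call takes 0.05 s, during which the arm holds its last target. There are 200 camera calls.

## Working session

There is one attempt and no reset: what is moved stays moved. The work goes in short steps, Python scripts to look and compute and a tool call to move; the robot and the scene stay as the last step left them, time stands still between calls to the robot, and variables do not carry over. Pictures are saved under pics/ and viewed, at most 13 in all, crops included, and the job is handed in when it is done.

Besides the shell and the picture viewer there is one more tool, called after "Request:" as name(argument=value, ...) on one line, values as JSON. drive_tool: Moves the arm, as the interface text tells. Its arguments: {"type":"object","properties":{"steps":{"type":"string"},"force":{"type":"number"}},"required":["steps"]}

```bash
mkdir -p pics; python3 - <<'E'
from bench import arm, capture, camera_info
import cv2
for n in ["top","scene"]:
    c=camera_info(n); print(n,c)
    cv2.imwrite(f"pics/{n}0.png",capture(n)[:,:,::-1])
s=arm.observe(); print(s)
print(camera_info("wrist"))
E
```

```text
top {'K': array([[617.37302387,   0.        , 318.06370257],
       [  0.        , 617.37302387, 244.66678697],
       [  0.        ,   0.        ,   1.        ]]), 'k1': 0.018676972566464785, 'origin': array([ 0.5328196 , -0.06000053,  1.19138907]), 'attitude': array([-0.698911  ,  0.71417282, -0.01902812,  0.03344459])}
scene {'K': array([[549.4880006 ,   0.        , 323.77874704],
       [  0.        , 549.4880006 , 251.6399985 ],
       [  0.        ,   0.        ,   1.        ]]), 'k1': -0.037266002176418477, 'origin': array([1.35807878, 0.31036929, 0.64558625]), 'attitude': array([ 0.47450278,  0.75739015, -0.3831641 , -0.2332221 ])}
{'time_s': 0.1, 'joints': array([ 1.15780371e+00,  2.17669519e-01,  1.61478182e+00,  2.09295835e-05,
        1.31132646e+00, -1.12178042e-01]), 'dq': array([ 0.00235365, -0.00195585, -0.0042828 ,  0.00088657,  0.00011372,
        0.00075755]), 'effort': array([-8.33615250e-04, -3.98073685e+01, -3.04971206e+01, -1.32208193e-04,
        4.18884301e-03, -2.05811909e-05]), 'ee_pos': array([0.18486914, 0.59631354, 0.25510026]), 'orientation': array([ 1.49843408e-01,  9.88709138e-01, -1.05249896e-03, -2.93373486e-04]), 'contact_force': array([-0.32643706, -0.35538874,  0.4618778 ]), 'ft_torque': array([-0.02321197,  0.01148169,  0.02897757]), 'finger_force': 0.0, 'gripper_width': 0.08567941208236676}
{'K': array([[380.92547413,   0.        , 317.82423866],
       [  0.        , 380.92547413, 230.50300748],
       [  0.        ,   0.        ,   1.        ]]), 'k1': 0.010846797750986552, 'mount': array([[ 6.07322766e-04, -9.45345833e-01, -3.26068838e-01,
         8.53111829e-02],
       [ 9.99999715e-01,  7.20676610e-04, -2.26841787e-04,
        -1.17389960e-03],
       [ 4.49434123e-04, -3.26068607e-01,  9.45346001e-01,
        -1.18599578e-01],
       [ 0.00000000e+00,  0.00000000e+00,  0.00000000e+00,
         1.00000000e+00]])}
```

View pics/top0.png

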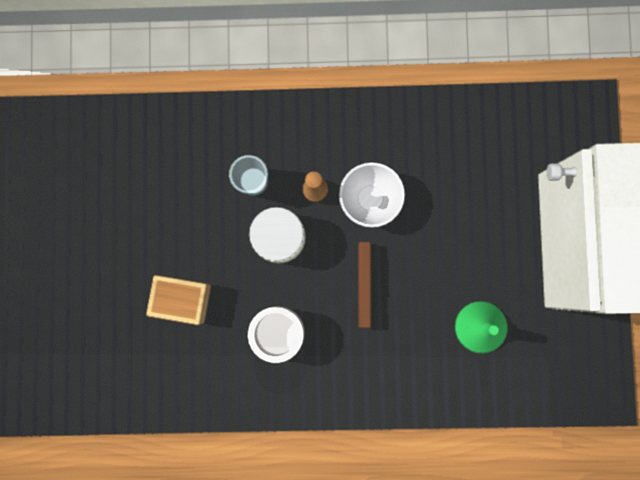

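The top view shows the box at about (178,300), the canister at (277,235), the mortar at (276,334) and the rail at (364,285). Image right is about -y and image up is +x. Next I'll enlarge it.

```bash
python3 - <<'E'
import cv2
im=cv2.imread("pics/top0.png")[200:380,135:385]
cv2.imwrite("pics/crop0.png",cv2.resize(im,None,fx=3.2,fy=3.2,interpolation=cv2.INTER_CUBIC))
E
```

```text
(no output)
```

View pics/crop0.png

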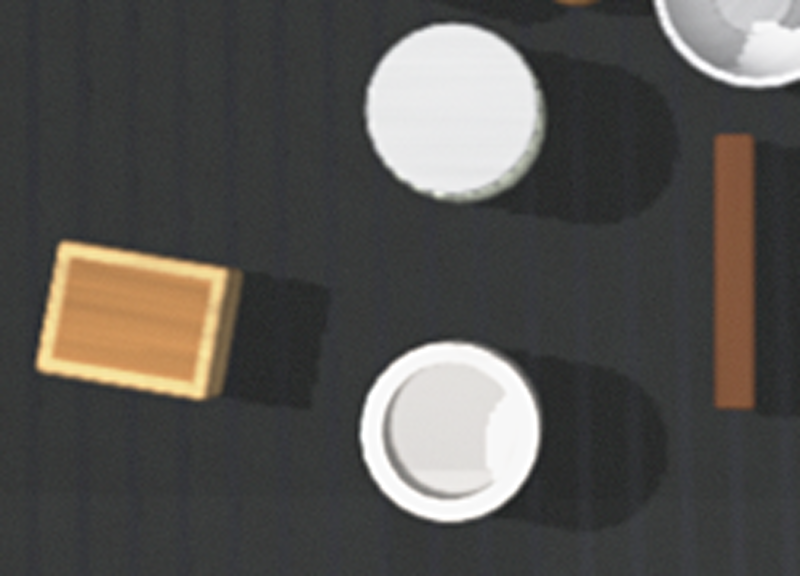

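The box's top corners in the crop are (60,242), (230,268), (207,400) and (38,372). The lid disc is centred near (453,110), the mortar rim near (451,432), and the rail top's corners are (715,134), (753,134), (755,408) and (715,408).

```bash
cat > h.py <<'E'
import numpy as np, cv2
from scipy.spatial.transform import Rotation as R
from bench import arm, capture, camera_info
def world(px,z,n="top"):
    c=camera_info(n); px=np.atleast_2d(px).astype(float)
    # k1 model matches OpenCV's
    u=cv2.undistortPoints(px[:,None],c["K"],np.array([c["k1"],0,0,0,0.]))[:,0]
    d=R.from_quat(c["attitude"]).apply(np.c_[u,np.ones(len(u))])
    return (c["origin"]+d*((z-c["origin"][2])/d[:,2])[:,None])[:,:2]
E
python3 - <<'E'
from h import *
np.set_printoptions(precision=4,suppress=True)
f=lambda p:np.array(p)/3.2+[135-.34,200-.34]
b=world(f([[60,242],[230,268],[207,400],[38,372]]),.049)
print("box",b,b.mean(0),np.linalg.norm(b-np.roll(b,-1,0),axis=1))
a=((b[0]-b[1])+(b[3]-b[2])); print("yaw of y axis from +y",np.arctan2(-a[0],a[1]))
c=world(f([[453,110],[365,110],[541,110],[453,22],[453,199]]),.072)
m=world(f([[451,432],[361,432],[541,432],[451,341],[451,522]]),.066)
print("can",c,np.linalg.norm(c[1]-c[2]),np.linalg.norm(c[3]-c[4]));print("mor",m,np.linalg.norm(m[1]-m[2]))
d=c[0]-m[0];print("sep",np.linalg.norm(d),"gap",(c[0]+m[0])/2,"xaxis ang",np.arctan2(d[1],d[0]))
r=world(f([[715,134],[753,134],[755,408],[715,408]]),.034);print("rail",r,np.linalg.norm(r-np.roll(r,-1,0),axis=1))
e=r[0]-r[3];print("rail x ang",np.arctan2(e[1],e[0]),"face mid",(r[0]+r[3])/2)
o=arm.observe();print(R.from_quat(o["orientation"]).as_matrix())
E
```

```text
box [[0.5679 0.2694]
 [0.5507 0.1706]
 [0.4751 0.1844]
 [0.4931 0.2821]] [0.5217 0.2266] [0.1003 0.0769 0.0994 0.0758]
yaw of y axis from +y -0.1776217710078149
can [[ 0.6375  0.0379]
 [ 0.6386  0.0881]
 [ 0.6363 -0.0123]
 [ 0.688   0.0371]
 [ 0.5867  0.0387]] 0.10042906898706166 0.10125314962273821
mor [[ 0.4551  0.0424]
 [ 0.4562  0.0934]
 [ 0.4541 -0.0086]
 [ 0.5064  0.0416]
 [ 0.4049  0.0431]] 0.10198809662588333
sep 0.18237203187338988 gap [0.5463 0.0401] xaxis ang -0.02477221354635095
rail [[ 0.6234 -0.1126]
 [ 0.6229 -0.1349]
 [ 0.4633 -0.1317]
 [ 0.4638 -0.1085]] [0.0223 0.1596 0.0232 0.1596]
rail x ang -0.025759871782004937 face mid [ 0.5436 -0.1105]
[[-0.9551  0.2963 -0.0009]
 [ 0.2963  0.9551 -0.002 ]
 [ 0.0003 -0.0022 -1.    ]]
```

Sizes match to about 1–2 mm. In the gap frame the box is at x=-29, y=+186 mm, yaw -0.153 rad. I'll straddle the box with the open fingers to nudge it square onto the centre line. After that I'll push its rear face with the fingers half open.

Request:
drive_tool(steps="0 0 0 7 85; 0 0 0 7 85; 0 0 0 7 85; 0 0 0 7 85; 0 0 0 7 85")

```text
time_s: 0.52
ee_pos: [0.185, 0.5965, 0.2555]
orientation: [0.443, 0.897, -0.001, 0.0]
contact_force: [0.4, 0.4, -0.3]
gripper_width: 0.0849
finger_force: 0.0
```

Request:
drive_tool(steps="0 0 0 7 85; 0 0 0 7 85; 0 0 0 7 85; 0 0 0 7 85; 0 0 0 7 85")

```text
time_s: 0.93
ee_pos: [0.185, 0.5965, 0.2555]
orientation: [0.692, 0.722, -0.001, 0.0]
contact_force: [0.3, -0.1, -0.6]
gripper_width: 0.0849
finger_force: 0.0
```

Request:
drive_tool(steps="0 0 0 7 85; 0 0 0 6 85; -25 33 0 0 85; -25 33 0 0 85; -25 33 0 0 85")

```text
time_s: 1.35
ee_pos: [0.2693, 0.5045, 0.2555]
orientation: [0.767, 0.642, -0.001, 0.0]
contact_force: [0.6, 0.6, 0.8]
gripper_width: 0.0848
finger_force: 0.0
```

Request:
drive_tool(steps="-25 33 0 0 85; -25 33 0 0 85; -25 33 0 0 85; -25 33 0 0 85; -25 33 0 0 85")

```text
time_s: 1.77
ee_pos: [0.4101, 0.3514, 0.2559]
orientation: [0.767, 0.641, -0.0, -0.0]
contact_force: [0.4, 0.3, -0.4]
gripper_width: 0.0847
finger_force: 0.0
```

Request:
drive_tool(steps="-25 33 0 0 85; -25 33 0 0 85; -25 33 0 0 85; 0 0 0 0 85; 0 0 0 0 85")

```text
time_s: 2.18
ee_pos: [0.4945, 0.2599, 0.2557]
orientation: [0.769, 0.639, -0.001, -0.0]
contact_force: [-1.3, 0.5, -0.1]
gripper_width: 0.0849
finger_force: 0.0
```

Request:
drive_tool(steps="-28 33 -0 -0.3 85; 0 0 40 0 85; 0 0 40 0 85; 0 0 28 0 85; 0 0 0 0 85")

```text
time_s: 2.6
ee_pos: [0.5132, 0.229, 0.1404]
orientation: [0.765, 0.644, -0.007, -0.003]
contact_force: [-2.7, -0.7, -1.2]
gripper_width: 0.0852
finger_force: 0.0
```

```bash
python3 - <<'E'
from h import *
o=arm.observe();print(o["ee_pos"],o["orientation"])
cv2.imwrite("pics/w1.png",capture("wrist")[:,:,::-1])
E
```

```text
[0.51315761 0.22901264 0.14040977] [ 0.76523209  0.6437054  -0.00719277 -0.00338839]
```

View pics/w1.png

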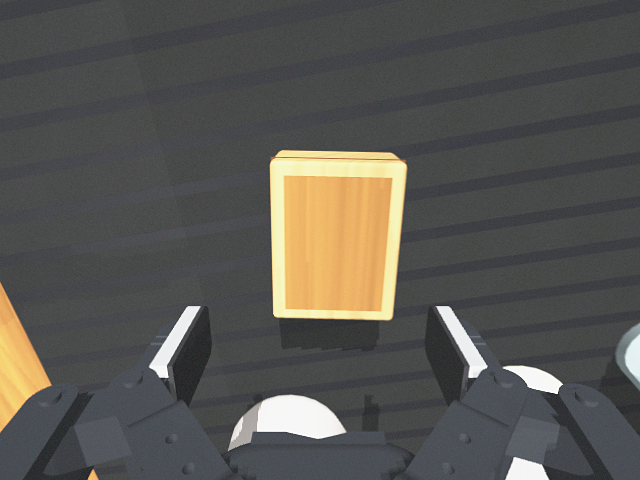

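The wrist view shows the box at columns 271–406, centred about 337. The fingers are centred near 318, which fits the 8 mm lag in TCP x. I'll correct that, go down to just above the box and settle.

Request:
drive_tool(steps="0 0 0 0 85; 0 0 0 0 85; 0 0 30 0 85; 0 0 20 0 85; 0 0 0 0 85")

```text
time_s: 3.07
ee_pos: [0.5186, 0.2297, 0.097]
orientation: [0.765, 0.643, -0.001, -0.001]
contact_force: [-1.1, -0.4, -0.2]
gripper_width: 0.0849
finger_force: 0.0
```

```bash
cat >> h.py <<'E'
def wworld(px,z):
    """wrist pixels to world xy at height z"""
    o=arm.observe(); c=camera_info("wrist"); px=np.atleast_2d(px).astype(float)
    T=R.from_quat(o["orientation"]); m=c["mount"]
    u=cv2.undistortPoints(px[:,None],c["K"],np.array([c["k1"],0,0,0,0.]))[:,0]
    d=T.apply((m[:3,:3]@np.c_[u,np.ones(len(u))].T).T); p=o["ee_pos"]+T.apply(m[:3,3])
    return (p+d*((z-p[2])/d[:,2])[:,None])[:,:2]
G=np.array([.5463,.0401]); A=-.0253
def gapf(p): return (np.atleast_2d(p)-G)@np.array([[np.cos(A),-np.sin(A)],[np.sin(A),np.cos(A)]])
def tool():
    o=arm.observe(); M=R.from_quat(o["orientation"]).as_matrix()
    g=gapf(o["ee_pos"][:2])[0]*1000
    print("t %.2f tool gap xy mm %s z %.1f mm, yaw of tool y rel gap x %.4f rad, tilt %.3f, F %s w %.1f"%(o["time_s"],g.round(1),o["ee_pos"][2]*1e3,np.arctan2(M[1,1],M[0,1])-A,np.arccos(-M[2,2]),o["contact_force"].round(1),o["gripper_width"]*1e3))
    return o,M
def to(x,y):
    """tool-axis shift (mm) to world xy"""
    o,M=tool(); print("shift mm",((np.array([x,y])-o["ee_pos"][:2])@M[:2,:2]*1e3).round(1))
E
python3 - <<'E'
from h import *
to(.5217,.2266)
E
```

```text
t 3.07 tool gap xy mm [-32.5 188.8] z 97.0 mm, yaw of tool y rel gap x -0.1475 rad, tilt 0.003, F [-1.1 -0.4 -0.2] w 84.9
shift mm [-2.5  3.6]
```

Request:
drive_tool(steps="-2.5 3.5 0 0 85; 0 0 0 0 85; 0 0 0 0 85; 0 0 0 0 85")

```text
time_s: 3.4
ee_pos: [0.5247, 0.227, 0.1006]
orientation: [0.766, 0.643, 0.002, 0.001]
contact_force: [0.8, -0.3, 0.6]
gripper_width: 0.0848
finger_force: 0.0
```

```bash
python3 - <<'E'
from h import *
to(.5217,.2266)
cv2.imwrite("pics/w2.png",capture("wrist")[:,:,::-1])
E
```

```text
t 3.40 tool gap xy mm [-26.3 186.3] z 100.6 mm, yaw of tool y rel gap x -0.1483 rad, tilt 0.004, F [ 0.8 -0.3  0.6] w 84.8
shift mm [-1.  -2.9]
```

View pics/w2.png

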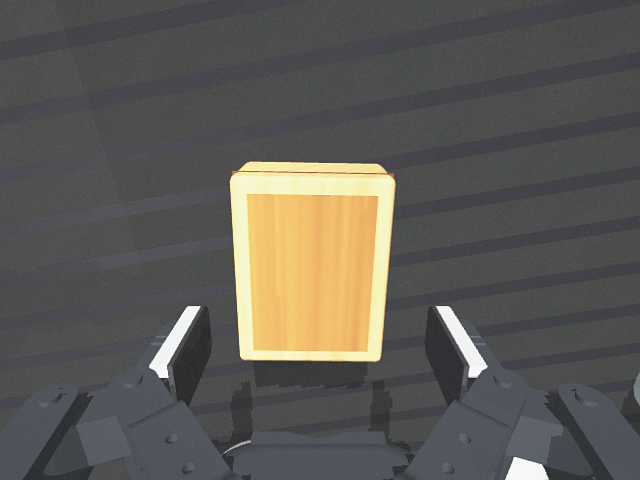

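Box columns 232–394 are centred at 312 and the fingers at 318, so the tool must go about 3 mm to -y of the tool. That agrees with the computed shift. Going down to straddle it.

Request:
drive_tool(steps="-1 -3 0 0 85; 0 0 0 0 85; 0 0 20 0 85; 0 0 20 0 85; 0 0 0 0 85")

```text
time_s: 3.87
ee_pos: [0.5166, 0.2251, 0.0547]
orientation: [0.766, 0.643, -0.003, -0.001]
contact_force: [-0.1, -0.2, -1.3]
gripper_width: 0.0852
finger_force: 0.3
```

```bash
python3 - <<'E'
from h import *
to(.5217,.2266)
im=capture("wrist")[:,:,::-1]; cv2.imwrite("pics/w3.png",im)
E
```

```text
t 3.87 tool gap xy mm [-34.4 184.2] z 54.7 mm, yaw of tool y rel gap x -0.1481 rad, tilt 0.007, F [-0.1 -0.2 -1.3] w 85.2
shift mm [2.3 4.8]
```

Request:
drive_tool(steps="0 0 0 0 85; 0 0 0 0 85; 0 0 0 0 85; 0 0 0 0 85")

```text
time_s: 4.25
ee_pos: [0.5208, 0.2264, 0.0596]
orientation: [0.766, 0.643, 0.001, 0.0]
contact_force: [-0.0, 0.5, -0.1]
gripper_width: 0.085
finger_force: 0.0
```

```bash
python3 - <<'E'
from h import *
to(.5217,.2266)
E
```

```text
t 4.25 tool gap xy mm [-30.2 185.6] z 59.6 mm, yaw of tool y rel gap x -0.1481 rad, tilt 0.002, F [-0.   0.5 -0.1] w 85.0
shift mm [0.3 0.8]
```

View pics/w3.png

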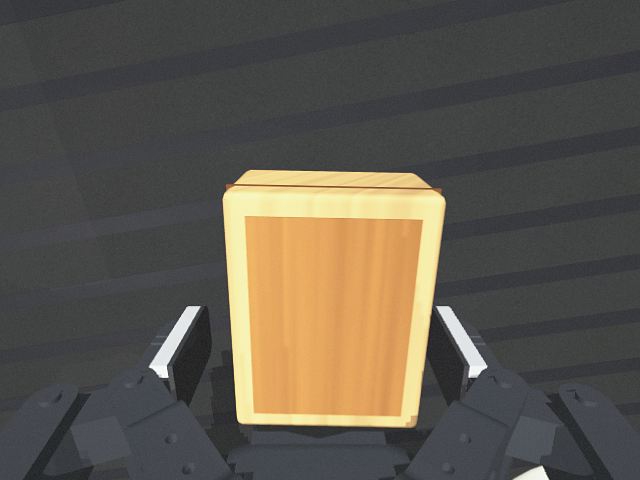

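The box top spans columns 224–444. The picture was taken during a wobble, with the tool 5 mm short, and the pose has since settled on the box centre. Lowering gently.

Request:
drive_tool(steps="0 0.5 5 0 85; 0 0 5 0 85; 0 0 5 0 85; 0 0 5 0 85; 0 0 0 0 85")

```text
time_s: 4.67
ee_pos: [0.519, 0.2256, 0.0366]
orientation: [0.766, 0.643, -0.001, -0.001]
contact_force: [-0.5, 0.6, -1.0]
gripper_width: 0.085
finger_force: 0.0
```

Request:
drive_tool(steps="0 0 0 0 85; 0 0 0 0 78; 0 0 0 0 78; 0 0 0 0 78; 0 0 0 0 78", force=20)

```text
time_s: 5.08
ee_pos: [0.5206, 0.2261, 0.0386]
orientation: [0.766, 0.643, 0.0, 0.0]
contact_force: [-0.1, 0.3, 1.0]
gripper_width: 0.0779
finger_force: 0.0
```

```bash
python3 - <<'E'
from h import *
tool()
E
```

```text
t 5.08 tool gap xy mm [-30.4 185.3] z 38.6 mm, yaw of tool y rel gap x -0.1480 rad, tilt 0.001, F [-0.1  0.3  1. ] w 77.9
```

Request:
drive_tool(steps="0.4 3 0 -0.85 78; 0.4 3 0 -0.85 78; 0.3 3 0 -0.85 78; 0.3 3 0 -0.85 78; 0.3 3 0 -0.85 78")

```text
time_s: 5.5
ee_pos: [0.5353, 0.2255, 0.0382]
orientation: [0.741, 0.672, -0.0, -0.0]
contact_force: [-3.8, -0.9, 2.5]
gripper_width: 0.0775
finger_force: 1.6
```

Request:
drive_tool(steps="0.2 3.2 0 -0.85 78; 0.2 3.2 0 -0.85 78; 0.1 3.2 0 -0.85 78; 0.1 3.2 0 -0.85 78; 0 3.2 0 -0.85 78")

```text
time_s: 5.92
ee_pos: [0.5518, 0.225, 0.0383]
orientation: [0.715, 0.699, -0.0, -0.0]
contact_force: [-3.3, 0.5, 2.5]
gripper_width: 0.0782
finger_force: 1.6
```

Request:
drive_tool(steps="0 0 0 0 78; 0 0 0 0 78; 0 0 0 0 78; 0 0 0 0 78; 0 0 0 0 78")

```text
time_s: 6.33
ee_pos: [0.5519, 0.2251, 0.0385]
orientation: [0.716, 0.698, 0.0, 0.0]
contact_force: [-0.4, 0.3, 0.4]
gripper_width: 0.078
finger_force: 0.0
```

```bash
python3 - <<'E'
from h import *
tool()
cv2.imwrite("pics/w4.png",capture("wrist")[:,:,::-1])
E
```

```text
t 6.33 tool gap xy mm [  0.9 185.1] z 38.5 mm, yaw of tool y rel gap x 0.0003 rad, tilt 0.001, F [-0.4  0.3  0.4] w 78.0
```

View pics/w4.png

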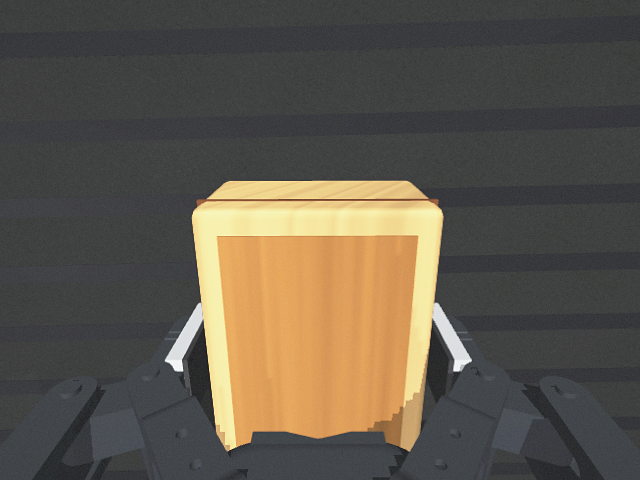

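The box is square and centred between the fingers (top columns 193–442). Next I open, rise, back off to +y, half-close and lower behind the rear face.

Request:
drive_tool(steps="0 -1 0 0 85; 0 0 0 0 85; 0 0 0 0 85; 0 0 -10 0 85; 0 0 -20 0 85")

```text
time_s: 6.8
ee_pos: [0.5479, 0.2244, 0.0662]
orientation: [0.716, 0.698, -0.003, -0.002]
contact_force: [1.1, -0.2, -0.1]
gripper_width: 0.085
finger_force: 0.0
```

Request:
drive_tool(steps="0 0 -25 0 85; 0 0 -5 0 85; 20 0 0 0 85; 25 0 0 0 60; 25 0 0 0 30")

```text
time_s: 7.22
ee_pos: [0.5526, 0.2954, 0.0989]
orientation: [0.716, 0.698, 0.0, 0.0]
contact_force: [-0.4, 0.3, -0.8]
gripper_width: 0.0634
finger_force: 0.0
```

Request:
drive_tool(steps="20 0 0 0 30; 0 0 0 0 30; 0 0 15 0 30; 0 0 20 0 30; 0 0 15 0 30")

```text
time_s: 7.63
ee_pos: [0.5524, 0.3146, 0.0473]
orientation: [0.716, 0.698, -0.0, 0.0]
contact_force: [-0.6, -0.3, 0.5]
gripper_width: 0.0298
finger_force: 0.0
```

Request:
drive_tool(steps="0 0 3 0 30; 0 0 0 0 30; 0 0 0 0 30; 0 0 0 0 30")

```text
time_s: 7.97
ee_pos: [0.5537, 0.3152, 0.0464]
orientation: [0.716, 0.698, 0.001, 0.0]
contact_force: [-0.4, -1.5, 0.5]
gripper_width: 0.0301
finger_force: 0.0
```

```bash
python3 - <<'E'
from h import *
tool()
a=capture("top")[:,:,::-1];b=capture("wrist")[:,:,::-1]
a=cv2.resize(a[200:380,85:335],None,fx=1.6,fy=1.6,interpolation=cv2.INTER_CUBIC)
b=cv2.resize(b,(400,300)); a=cv2.copyMakeBorder(a,0,300-a.shape[0],0,0,0)
cv2.imwrite("pics/c5.png",np.hstack([a,b]))
E
```

```text
t 7.97 tool gap xy mm [  0.4 275.2] z 46.4 mm, yaw of tool y rel gap x -0.0000 rad, tilt 0.002, F [-0.4 -1.5  0.5] w 30.1
```

View pics/c5.png

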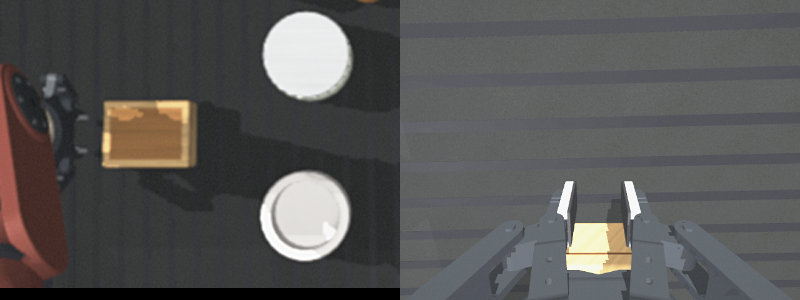

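The box (left panel) lies square at about (104..189, 101..167), between the canister and mortar rows. The half-open fingers are behind it. Quick check of its x, then push.

```bash
python3 - <<'E'
from h import *
p=np.array([[104,101],[189,101],[189,167.],[103,167]])/1.6+[85,200]-.2
b=gapf(world(p,.049))*1e3; print(b.round(1),b.mean(0).round(1))
E
```

```text
[[ 38.7 237. ]
 [ 39.  138. ]
 [-37.2 136.5]
 [-37.7 236.3]] [  0.7 187. ]
```

Request:
drive_tool(steps="-6 0 0 0 30; -8 0 0 0 30; -8 0 0 0 30; -6 0 0 0 30; -5 0 0 0 30")

```text
time_s: 8.48
ee_pos: [0.5521, 0.2815, 0.0456]
orientation: [0.716, 0.698, 0.001, -0.0]
contact_force: [0.3, 1.8, 0.1]
gripper_width: 0.03
finger_force: 1.1
```

Request:
drive_tool(steps="-6 0 0 0 30; -8 0 0 0 30; -8 0 0 0 30; -8 0 0 0 30; -8 0 0 0 30")

```text
time_s: 8.9
ee_pos: [0.5512, 0.2435, 0.0456]
orientation: [0.716, 0.698, 0.0, 0.0]
contact_force: [0.2, 2.8, 1.6]
gripper_width: 0.0302
finger_force: 1.4
```

Request:
drive_tool(steps="-8 0 0 0 30; -8 0 0 0 30; -8 0 0 0 30; -6 0 0 0 30; -4 0 0 0 30")

```text
time_s: 9.32
ee_pos: [0.5502, 0.2092, 0.0454]
orientation: [0.716, 0.698, 0.0, 0.0]
contact_force: [-0.8, 3.1, 1.8]
gripper_width: 0.0296
finger_force: 1.5
```

```bash
python3 - <<'E'
from h import *
tool()
a=capture("top")[:,:,::-1];b=capture("wrist")[:,:,::-1]
a=cv2.resize(a[210:360,150:350],None,fx=2.4,fy=2.4,interpolation=cv2.INTER_CUBIC)
b=cv2.resize(b,(320,240)); b=cv2.copyMakeBorder(b,0,360-240,0,0,0)
cv2.imwrite("pics/c6.png",np.hstack([a,b]))
E
```

```text
t 9.32 tool gap xy mm [ -0.4 169.2] z 45.4 mm, yaw of tool y rel gap x -0.0004 rad, tilt 0.000, F [-0.8  3.1  1.8] w 29.6
```

View pics/c6.png

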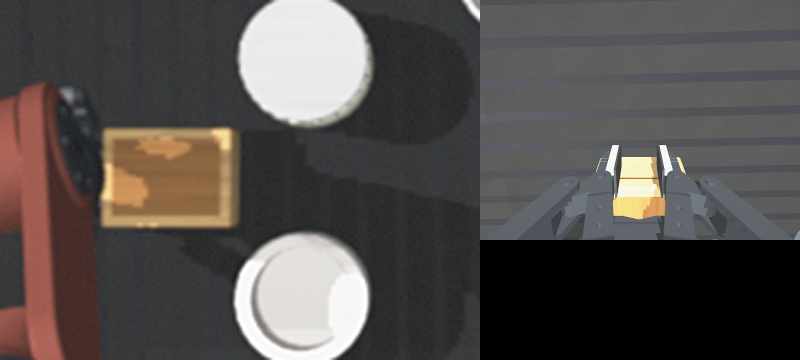

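The box (102..235, 128..228) is square and heading between the lid edge (row 127) and the mortar edge (row 232), centred to within about 1 mm. The push force is 3 N. Continuing.

Request:
drive_tool(steps="-6 0 0 0 30; -8 0 0 0 30; -8 0 0 0 30; -8 0 0 0 30; -8 0 0 0 30")

```text
time_s: 9.83
ee_pos: [0.5487, 0.1711, 0.0449]
orientation: [0.716, 0.698, -0.0, -0.0]
contact_force: [0.2, 0.4, -1.2]
gripper_width: 0.0299
finger_force: 0.9
```

Request:
drive_tool(steps="-7 0 0 0 30; -7 0 0 0 30; -7 0 0 0 30; -7 0 0 0 30; -7 0 0 0 30")

```text
time_s: 10.25
ee_pos: [0.548, 0.1363, 0.0451]
orientation: [0.716, 0.698, -0.0, -0.0]
contact_force: [0.4, 1.6, -2.0]
gripper_width: 0.0301
finger_force: 0.8
```

Request:
drive_tool(steps="-7 0 0 0 30; -7 0 0 0 30; -7 0 0 0 30; -7 0 0 0 30; -4 0 0 0 30")

```text
time_s: 10.67
ee_pos: [0.5475, 0.1042, 0.0453]
orientation: [0.716, 0.698, -0.0, 0.0]
contact_force: [0.2, 2.0, -0.8]
gripper_width: 0.0303
finger_force: 0.8
```

```bash
python3 - <<'E'
from h import *
tool()
a=capture("top")[:,:,::-1];b=capture("wrist")[:,:,::-1]
a=cv2.resize(a[210:360,200:400],None,fx=2.4,fy=2.4,interpolation=cv2.INTER_CUBIC)
b=cv2.resize(b,(320,240)); b=cv2.copyMakeBorder(b,0,360-240,0,0,0)
cv2.imwrite("pics/c7.png",np.hstack([a,b]))
E
```

```text
t 10.67 tool gap xy mm [-0.5 64.1] z 45.3 mm, yaw of tool y rel gap x -0.0001 rad, tilt 0.000, F [ 0.2  2.  -0.8] w 30.3
```

View pics/c7.png

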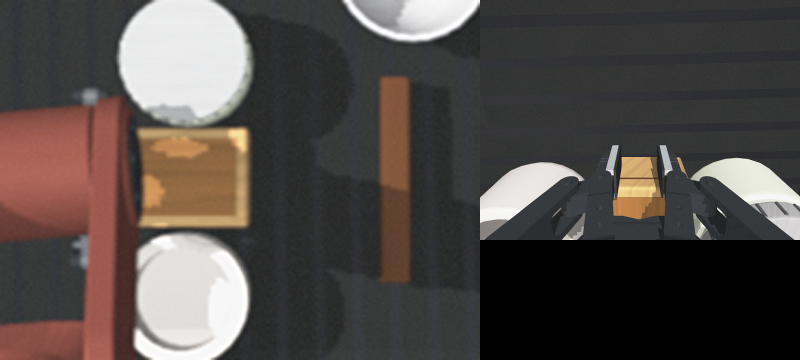

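The box is in the gap, square and free of both walls (top columns 138–248, rows 128–228). The finger knuckles come near the canister edge height, so I'll back off slightly, rise 5 mm and narrow the fingers before continuing.

Request:
drive_tool(steps="4 0 0 0 30; 3 0 -3 0 16; 0 0 -3 0 16; 0 0 0 0 16; -4 0 0 0 16")

```text
time_s: 11.18
ee_pos: [0.548, 0.1088, 0.0519]
orientation: [0.715, 0.699, 0.001, 0.0]
contact_force: [0.7, -0.2, -0.8]
gripper_width: 0.0158
finger_force: 0.0
```

Request:
drive_tool(steps="-6 0 0 0 16; -6 0 0 0 16; -6 0 0 0 16; -6 0 0 0 16; -6 0 0 0 16")

```text
time_s: 11.6
ee_pos: [0.547, 0.0776, 0.0515]
orientation: [0.716, 0.698, 0.0, -0.0]
contact_force: [-0.1, 3.4, 1.4]
gripper_width: 0.0159
finger_force: 1.5
```

Request:
drive_tool(steps="-6 0 0 0 16; -6 0 0 0 16; -6 0 0 0 16; -6 0 0 0 16; -6 0 0 0 16")

```text
time_s: 12.02
ee_pos: [0.5461, 0.0476, 0.0514]
orientation: [0.716, 0.698, 0.0, 0.0]
contact_force: [1.2, 3.2, 3.0]
gripper_width: 0.0157
finger_force: 1.6
```

```bash
python3 - <<'E'
from h import *
tool()
E
```

```text
t 12.02 tool gap xy mm [-0.4  7.5] z 51.4 mm, yaw of tool y rel gap x 0.0002 rad, tilt 0.000, F [1.2 3.2 3. ] w 15.7
```

Request:
drive_tool(steps="-6 0 0 0 16; -6 0 0 0 16; -6 0 0 0 16; -6 0 0 0 16; -6 0 0 0 16")

```text
time_s: 12.43
ee_pos: [0.5452, 0.0176, 0.0512]
orientation: [0.716, 0.698, -0.0, -0.0]
contact_force: [0.1, 3.1, 2.3]
gripper_width: 0.0162
finger_force: 1.6
```

Request:
drive_tool(steps="-4 0 0 0 16; -3 0 0 0 16; -2 0 0 0 16; -1 0 0 0 16; -1 0 0 0 16")

```text
time_s: 12.85
ee_pos: [0.5449, 0.0072, 0.0512]
orientation: [0.716, 0.698, -0.0, -0.0]
contact_force: [-0.3, 4.6, 1.2]
gripper_width: 0.016
finger_force: 1.5
```

```bash
python3 - <<'E'
from h import *
tool()
a=capture("top")[:,:,::-1]
a=cv2.resize(a[220:350,250:400],None,fx=4,fy=4,interpolation=cv2.INTER_CUBIC)
cv2.imwrite("pics/c8.png",a)
E
```

```text
t 12.85 tool gap xy mm [ -0.6 -33. ] z 51.2 mm, yaw of tool y rel gap x 0.0002 rad, tilt 0.000, F [-0.3  4.6  1.2] w 16.0
```

View pics/c8.png

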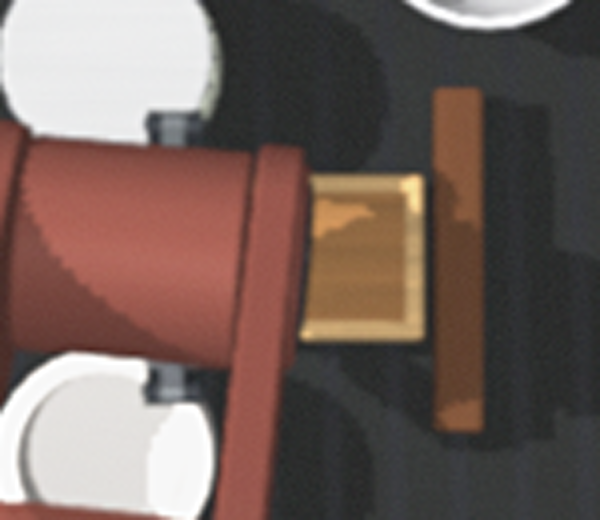

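The box's front edge is at column 424 and the rail face at 434, parallel and a few mm short. I'll finish in small steps until the force rises.

Request:
drive_tool(steps="-1.5 0 0 0 16; -1.5 0 0 0 16; -1.5 0 0 0 16; -1 0 0 0 16; -1 0 0 0 16")

```text
time_s: 13.32
ee_pos: [0.5448, 0.0009, 0.0512]
orientation: [0.716, 0.698, 0.0, -0.0]
contact_force: [0.1, 6.9, 2.0]
gripper_width: 0.0159
finger_force: 3.4
```

Request:
drive_tool(steps="-0.7 0 0 0 16; -0.7 0 0 0 16; 0 0 0 0 16")

```text
time_s: 13.57
ee_pos: [0.5448, 0.0008, 0.0512]
orientation: [0.716, 0.698, 0.001, -0.001]
contact_force: [0.2, 8.2, 2.2]
gripper_width: 0.0161
finger_force: 4.2
```

```bash
python3 - <<'E'
from h import *
tool()
f=lambda p:np.array(p,float)/4+[250-.37,220-.37]
print(gapf(world(f([[424,174],[424,342]]),.049)),gapf(world(f([[434,90],[434,430]]),.034)))
E
```

```text
t 13.57 tool gap xy mm [ -0.5 -39.3] z 51.2 mm, yaw of tool y rel gap x -0.0010 rad, tilt 0.003, F [0.2 8.2 2.2] w 16.1
[[ 0.03963759 -0.14547555]
 [-0.03766573 -0.14546356]] [[ 0.07977933 -0.15075841]
 [-0.07868025 -0.15068472]]
```

Force is rising and the tool has stalled, so the box is home. Backing off and rising.

Request:
drive_tool(steps="3 0 0 0 16; 8 0 0 0 16; 12 0 0 0 16; 15 0 0 0 16; 15 0 0 0 16")

```text
time_s: 13.98
ee_pos: [0.5459, 0.0529, 0.0511]
orientation: [0.716, 0.698, -0.0, 0.0]
contact_force: [0.9, -0.9, -0.1]
gripper_width: 0.0162
finger_force: 0.0
```

Request:
drive_tool(steps="20 0 0 0 16; 25 0 -10 0 16; 25 0 -20 0 16; 25 0 -30 0 16; 25 0 -30 0 16")

```text
time_s: 14.4
ee_pos: [0.5475, 0.1735, 0.1408]
orientation: [0.716, 0.698, -0.002, -0.001]
contact_force: [1.9, 0.9, -0.3]
gripper_width: 0.0161
finger_force: 0.0
```

Request:
drive_tool(steps="25 0 -30 0 16; 25 0 -20 0 16; 0 0 0 0 16; 0 0 0 0 16; 0 0 0 0 16")

```text
time_s: 14.82
ee_pos: [0.5493, 0.2219, 0.1901]
orientation: [0.716, 0.699, -0.001, -0.0]
contact_force: [-1.2, 0.2, -0.8]
gripper_width: 0.0159
finger_force: 0.0
```

```bash
python3 - <<'E'
from h import *
tool()
a=capture("top")[:,:,::-1]
a=cv2.resize(a[140:360,220:520],None,fx=2.6,fy=2.6,interpolation=cv2.INTER_CUBIC)
cv2.imwrite("pics/c9.png",a)
E
```

```text
t 14.82 tool gap xy mm [ -1.6 181.9] z 190.1 mm, yaw of tool y rel gap x 0.0011 rad, tilt 0.003, F [-1.2  0.2 -0.8] w 15.9
```

View pics/c9.png

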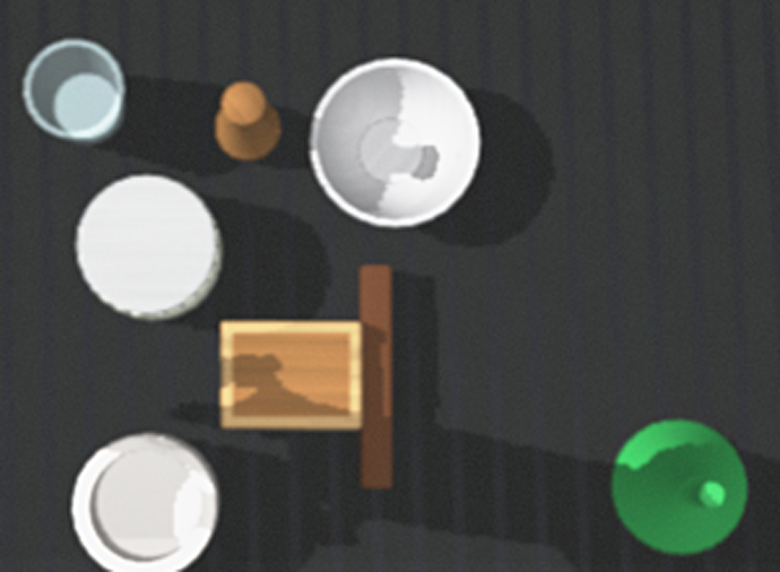

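The box (219..361, 320..429) lies square against the rail face at column 361 and is centred on it. The bystanders are untouched and the hand is clear. Handing in.

```bash
python3 -c "
from bench import arm
print(arm.finish_job())"
```

```text
the job is handed in; nothing more can be done
None
```

The spice box went through the gap flat on the matting and, in the last top view, rests square against the rail; the bystanders look unmoved and the hand is clear. I handed the job in at about 15 s, and the hand-in call returned no verdict.

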